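# Hold a surface thermometer on the casserole's red spot

## Task

Lift the lid off the small blue casserole by its knob and set it down flat on the table, knob up and clear of the casserole, without dropping it. Then take the yellow pen-shaped surface thermometer out of its stand and hold it upright in the casserole with its copper tip on the red spot on the floor, pressed lightly so that the sprung tip is about half pushed in, and finish while still holding it there. Leave the casserole, the stand and the jar, pitcher and mug where they are.

Things in the scene. Friction and masses are not known exactly. Their poses are not given: they have to be found in the camera images.
- pan: Small round blue casserole, loose, 1.6 kg, 162 mm across the rim, 58 mm high, wall 4 mm, flat dark floor 5 mm above the table. Two dark loop handles on its +y and -y sides reach 100 mm from the axis. Origin: centre of the underside, z up.
- spot (a point): Centre of the red spot (28 mm across, flat paint) on the casserole's floor, 30 mm from the casserole's axis along its +x, 5 mm above the table. Under the lid at the start.
- lid: Loose lid of the casserole, blue, 162 mm across, 0.2 to 0.45 kg: underside disc 140 mm across, 6 mm high, sits in the casserole's mouth with 5 mm to spare all round; 4 mm rim plate lies on the casserole's rim; low dome up to z = 20 mm; black knob. Origin: centre of the underside disc (52 mm above the table when on, 0 when lying on the table), z up.
- knob (a point): Middle of the lid's black knob, on the lid's axis 45 mm above its origin: an upright cylinder 34 mm across and 22 mm high (z = 34 to 56 mm of the lid) on a thin neck.
- stand: Stand of the thermometer, loose, 1.0 kg: dark round foot 84 mm across and 10 mm high, white tube 48 mm across and 105 mm high with an upright bore 24 mm across, open at the top. Origin: centre of the underside, z up.
- probe: Yellow pen thermometer, 0.15 kg, upright in the stand. Origin: centre of its black collar's underside (105 mm above the table, on the tube's top); z up the handle. Collar 34 mm across, z 0 to 8 mm; square handle 22 x 22 mm, flats facing x and y, z 8 to 90; plug 20 mm across to z -14; stem to z -75; sprung copper tip 12 mm across, its end at z -95 when out. Free of the stand once raised 100 mm.
- tip_point (a point): Centre of the end face of the thermometer's copper tip (95 mm below the collar's underside when fully out).
- tip (a joint): How far the sprung tip is pushed in along the thermometer: 0 fully out, 0.016 m fully in. Its spring pushes back with about 1.2 N at the start of travel, 4.4 N half in, 7.6 N fully in.
- jar: Bystander: spice jar with a green cap, 46 mm across, 106 mm high. Origin: centre of the underside.
- pitcher: Bystander: steel milk pitcher with a handle on its -y side, 71 x 100 mm, 81 mm high. Origin: underside, about in the middle.
- mug: Bystander: white mug with green dots and a side handle, 78 x 114 mm, 93 mm high. Origin: underside, about in the middle.
There are look-alikes about, which are no part of the job. What is shaped like the probe but turquoise is not meant.

How it is judged:
On the way, in this order (a step that is already met when the one before it is completed fails the run):
1. the lid is lifted off the casserole by its knob (distance between the grasp point and knob below 0.035 m and z of lid in the frame of pan above 0.07 m and contact force between the fingers and lid above 0.5 N), for 0.1 s.
2. the lid lies flat on the table, knob up, clear of the casserole and let go (height (world z) of lid below 0.012 m and angle between lid's own z axis and vertical below 0.1 rad and horizontal distance between lid and pan above 0.165 m and contact force between the fingers and lid below 0.1 N and linear speed of lid below 0.02 m/s), for 0.2 s.
3. the thermometer is drawn out of its stand (z of tip_point in the frame of stand above 0.106 m and contact force between the fingers and probe above 0.5 N), for 0.1 s.
At the end, for the whole second after the job is handed in: Thermometer held still in the fingers, upright within 8 deg, tip within 12 mm of the spot's centre, pushed in 3 to 13 of 16 mm (1 to 10 N); hand off the casserole. Lid flat on the table, let go, 165 mm or more centre to centre. Casserole and stand within 30 mm of their start; all upright (height (world z) of lid below 0.012 m and angle between each of lid, stand, pan's own z axis and vertical below 0.1 rad and horizontal distance between lid and pan above 0.165 m and contact force between the fingers and lid below 0.1 N and horizontal distance between tip_point and spot below 0.012 m and height (world z) of tip_point below 0.009 m and angle between probe's own z axis and vertical below 0.14 rad and value of joint tip between 0.003 and 0.013 m and contact force between probe and pan between 1 and 10 N and contact force between the fingers and probe above 1 N and contact force between the arm and pan below 0.5 N and linear speed of probe below 0.02 m/s and distance of each of pan, stand from where it was at the start of the episode below 0.03 m and angle between each of jar, pitcher, mug's own z axis and vertical below 0.15 rad); the arm keeps its last pose, push and grip.
It fails at once if the jar, pitcher or mug is shifted more than 30 mm (distance of any of jar, pitcher, mug from where it was at the start of the episode above 0.03 m).
It fails at once if the casserole is shifted more than 30 mm (distance of pan from where it was at the start of the episode above 0.03 m).
It fails at once if the stand is shifted more than 30 mm or tipped (distance of stand from where it was at the start of the episode above 0.03 m or angle between stand's own z axis and vertical above 0.3 rad).
It fails at once if the lid is dropped (moves faster than 0.5 m/s with no finger on it) (linear speed of lid above 0.5 m/s and contact force between the fingers and lid below 0.05 N).
It fails at once if the thermometer is pressed on the casserole with more than 20 N (contact force between probe and pan above 20 N).
It also fails if it takes over 66 s, if anything falls off the work surface, if the arm or the gripper's body presses on something with over 40 N, if the wrist force passes 120 N, or if a joint passes its speed limit or range.

## Robot

A 6-joint arm with a two-finger parallel gripper is mounted at the origin on a cart in front of the work surface, level with it; the furniture and walls round the work are solid. World frame = base frame: x ahead of the robot, y to its left, z up, the work surface at z = 0. Lengths are in m, angles in rad, forces in N, time in s.
With the tool pointing down it reaches from about 0.325 to 0.775 m from the base axis. Payload 5.5 kg.
Tool frame: the origin (TCP) lies between the finger pads; the fingertips stand 8 mm ahead of it and the grasp point (between the pads) lies 11 mm behind it; z points along the fingers, y is the line along which they close (so a half turn about z gives the same grasp; the last joint's range is limited). The gripper opens to 88 mm and grips with 3 to 60 N. Pads are 20 mm wide; open, the fingers measure 115 mm over their backs; the gripper's body (75 mm by 178 mm) begins 61 mm behind the grasp point.
Start: joints at [1.144, 0.091, 1.231, -0, 1.82, -0.057], TCP at [0.217, 0.559, 0.231] pointing down, gripper open.
Joint ranges: [-2.87, 2.87], [-0.86, 2.18], [0.17, 2.46], [-1.51, 4.65], [0.06, 2.69], [-2.65, 2.65]. Speed limits (rad/s): [2.57, 2.57, 3.01, 3.14, 3.14, 3.14].

## Interface

Orientations are given as a unit quaternion [x, y, z, w].
In Python, from rig import observe, eyes, job gives the robot as it stands.
- The arm moves only by the tool jog_arm, never from a script. Its argument "steps" is a list of rows, each a list of 6 numbers: the shift along the tool's x, y, z in shares of 100 cm (1.0 is 100 cm), then the turn, a rotation vector about the tool's x, y, z in a scale on which 1.0 is 360 degrees. A call has exactly 8 rows; each row is the pose to reach, as a shift and turn from the pose commanded when the call began, along the tool's axes at that moment; what a row does not reach only later rows make up. A row lasts 1/8 s, in which the tool goes at most 62.5 mm and 10.7 degrees, less where a joint would pass 70% of its speed; a pose out of reach is approached as far as the arm can. A call with a gripper value outside its range is refused whole. "hand" is the closure, from 0 (fully open) to 1 (shut), set as the call begins (left out, the last holds). The fingers move at their own pace and stop on an object; "newtons" is the grip in N (left out, the last holds). Time passes only in rows, so rows that repeat a pose let the fingers close, or fill a call up. It gives the time, the measured TCP pose, the force, the opening and the grip force at its end, in the units of the state.
- observe(): the state, without advancing time (a new reading comes with each control period).
- eyes.capture(name): name is "scene" or "side" or "wrist"; returns (picture, depth): 400x640x3 uint8, red, green, blue; 400x640 float32, m along the optical axis (not along the pixel's ray), 0 where there is no reading.
- eyes.camera_params(name): a dict with "fx", "fy", "cx", "cy" (pixels), "k1" (the pictures are not rectified: a ray, as slopes to the right and down, at radius r is drawn at 1 + k1 r^2 times it, then the intrinsics apply), "position" and "attitude" of the camera in the world; the wrist camera has in their place "T_tool_cam" (4x4, takes a point from camera to tool coordinates, whose origin is the TCP and whose axes are the flange's). Camera axes: x right, y up, looking along -z (the intrinsics and any distortion apply to the point x, -y, -z); pixel columns grow to the right and rows downward; lengths in m; the calibration is good to about 2 mm. A picture is of the moment at which its call begins: read the wrist's pose just before it. camera_params takes no time and is no camera call.
- job.job_done(): hands the job in; it is judged then, once.
The state is a dict: "time_s": time; "q": joint angles; "joint_velocities": joint speeds; "joint_torque": joint torques, N m; "tool_pos": TCP position; "orientation": TCP orientation; "ft_force": force on the tool from outside, world axes, zero at the start; "moment": the same for the moment, N m; "width": opening from 0.0 (shut) to 1.0 (fully open); "finger_force": force on a finger pad.
Only numpy, scipy, OpenCV 4.12 (cv2) and the standard library are available. Lean on these libraries where they do the work, as an engineer would, in place of code of your own. Each camera call takes 0.05 s, during which the arm holds its last target. There are 200 camera calls.

## Working session

There is one attempt and no reset: what is moved stays moved. The work goes in short steps, Python scripts to look and compute and a tool call to move; the robot and the scene stay as the last step left them, time stands still between calls to the robot, and variables do not carry over. Pictures are saved under pics/ and viewed, at most 10 in all, crops included, and the job is handed in when it is done.

Besides the shell and the picture viewer there is one more tool, called after "Call:" by a JSON object that holds its "fn" and its "kwargs". jog_arm: Moves the arm, as the interface text tells. Its arguments: {"type":"object","properties":{"steps":{"type":"array"},"hand":{"type":"number"},"newtons":{"type":"number"}},"required":["steps"]}

```bash
mkdir -p pics
cat > h.py <<'E'
import numpy as np, cv2
from scipy.spatial.transform import Rotation as R
from rig import observe, eyes, job
def cap(name):
    s=observe(); p,d=eyes.capture(name); c=eyes.camera_params(name)
    if name=="wrist":
        T=np.eye(4); T[:3,:3]=R.from_quat(s["orientation"]).as_matrix(); T[:3,3]=s["tool_pos"]; T=T@np.array(c["T_tool_cam"])
    else:
        T=np.eye(4); a=np.array(c["attitude"]); T[:3,:3]=R.from_quat(a).as_matrix() if a.size==4 else a.reshape(3,3); T[:3,3]=c["position"]
    return p,d,c,T
def rays(c,px):
    K=np.array([[c["fx"],0,c["cx"]],[0,c["fy"],c["cy"]],[0,0,1.]])
    u=cv2.undistortPoints(np.array(px,float).reshape(-1,1,2),K,np.array([c["k1"],0,0,0,0.]))[:,0]
    return np.c_[u[:,0],-u[:,1],-np.ones(len(u))]
def at(c,T,px,depth):  # world from depth
    return (rays(c,px)*np.array(depth).reshape(-1,1))@T[:3,:3].T+T[:3,3]
def onz(c,T,px,z):
    r=rays(c,px)@T[:3,:3].T; return T[:3,3]+r*((np.array(z)-T[2,3])/r[:,2])[:,None]
def cloud(d,c,T):
    v,u=np.mgrid[:400,:640]; return at(c,T,np.c_[u.ravel(),v.ravel()],d.ravel()).reshape(400,640,3)
E
python3 - <<'E'
from h import *
s=observe(); print({k:np.round(v,3) for k,v in s.items()})
for n in("scene","side"):
    p,d,c,T=cap(n); cv2.imwrite(f"pics/{n}0.png",p[:,:,::-1]); np.savez(f"{n}0.npz",p=p,d=d,T=T); print(c)
E
```

```text
{'time_s': np.float64(0.0), 'q': array([ 1.144,  0.092,  1.232,  0.   ,  1.82 , -0.057]), 'joint_velocities': array([ 0.001,  0.   ,  0.001, -0.   ,  0.001,  0.001]), 'joint_torque': array([ 1.0000e-03, -4.4642e+01, -4.0647e+01,  7.0000e-02,  2.8000e-02,
       -0.0000e+00]), 'tool_pos': array([0.217, 0.559, 0.23 ]), 'orientation': array([ 0.184,  0.983, -0.001, -0.   ]), 'ft_force': array([-0.721, -0.013,  0.039]), 'moment': array([ 0.064,  0.036, -0.003]), 'finger_force': np.float64(0.0), 'width': np.float64(1.002)}
{'fx': 516.0686152281922, 'fy': 516.0686152281922, 'cx': 323.7074554289604, 'cy': 198.3525346433434, 'k1': -0.1337123093121961, 'position': array([ 0.14111378, -0.96607651,  0.68228263]), 'attitude': array([ 0.51083958, -0.11323969, -0.18538036,  0.8317775 ])}
{'fx': 496.6909586664278, 'fy': 496.6909586664278, 'cx': 325.9982772102253, 'cy': 198.6000860245624, 'k1': -0.13737712564319118, 'position': array([ 0.53671675, -0.73671374,  1.05785922]), 'attitude': array([ 0.34261423, -0.01733296, -0.0576186 ,  0.93754742])}
```

View pics/scene0.png

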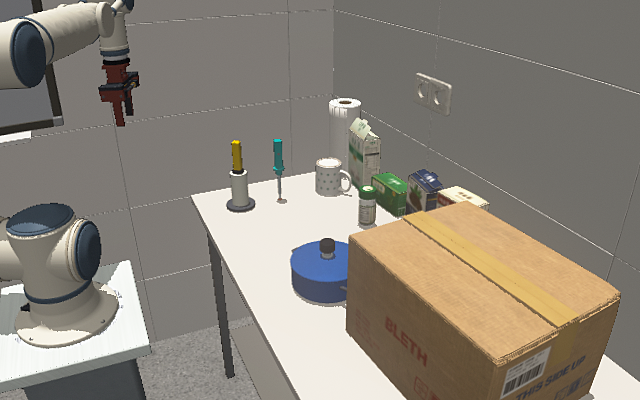

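View pics/side0.png

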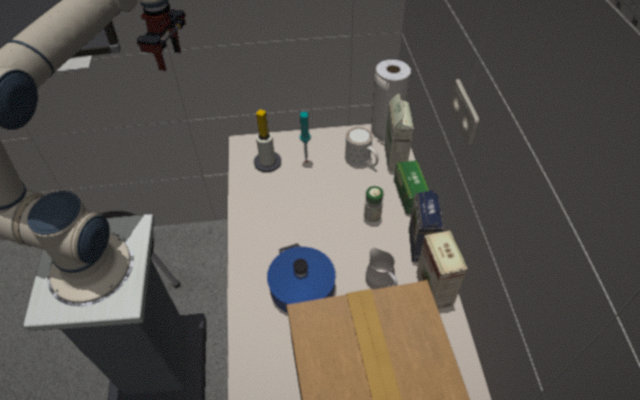

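The scene view shows the yellow probe (237,157) in its white stand (240,190), the turquoise look-alike (278,157), the lid's knob (327,246) and the box in front. The side view shows the knob (301,267), lid disc (301,278), stand (265,150), jar (374,200), pitcher (380,268), mug (360,147), and a handle at (289,247).
Could be taken for the probe: yellow at side (262,125), turquoise at side (305,127). I choose the yellow one, which stands in the white tube with its foot. For the knob: black knob at side (301,267), green jar cap at (374,193). I choose the black one on the blue lid.

Run:
```python
from h import *
V=[]
for n in("side","scene"):
    z=np.load(n+"0.npz"); c=eyes.camera_params(n); W=cloud(z["d"],c,z["T"]); W[z["d"]==0]=np.nan
    p=z["p"].astype(int); hsv=cv2.cvtColor(z["p"],cv2.COLOR_RGB2HSV)
    ok=(W[...,0]>.2)&(W[...,0]<1.1)&(W[...,1]>-.6)&(W[...,1]<.7)
    def rep(t,m):
        m=m&ok; q=W[m]; 
        if len(q): print(n,t,len(q),"min",q.min(0).round(3),"max",q.max(0).round(3),"med",np.median(q,0).round(3))
    H,S,X=[hsv[...,i].astype(int) for i in range(3)]
    blue=(H>105)&(H<128)&(S>150)&(X>60)&(W[...,0]<.7)&(W[...,1]<.3)
    rep("blue",blue)
    top=blue&(W[...,2]>.055)&(W[...,2]<.075); rep("rim/dome",top)
    kn=(X<60)&(W[...,2]>.083)&(W[...,2]<.13)&(W[...,1]<.25)&(W[...,0]<.7); rep("knob",kn)
    rep("yellow",(H>20)&(H<32)&(S>180)&(X>60)&(W[...,1]>.2))
    rep("turq",(H>80)&(H<100)&(S>120)&(W[...,1]>.2))
    rep("foot",(X<80)&(W[...,2]<.02)&(W[...,2]>-.003)&(W[...,1]>.3)&(W[...,0]<.5))
    rep("handle",(X<90)&(W[...,2]>.01)&(W[...,2]<.055)&(W[...,1]<.25)&(W[...,0]<.6)&(W[...,0]>.3))
    V.append(W[ok])
# heightmap, 30mm cells
P=np.concatenate(V); P=P[P[:,2]<.45]
xs=np.arange(.2,1.0,.03); ys=np.arange(.66,-.45,-.03)
print("x:",(xs*100).astype(int))
for y in ys:
    print(f"{y:5.2f}"," ".join(f"{(q[:,2].max()*100):3.0f}" if len(q:=P[(abs(P[:,0]-x-.015)<.015)&(abs(P[:,1]-y-.015)<.015)])>1 else "  ." for x in xs))
z=np.load("side0.npz")["p"]; a=cv2.resize(z[95:305,220:400],None,fx=4,fy=4*.7,interpolation=cv2.INTER_CUBIC)
a=cv2.resize(z[95:305,220:420],(570,599),interpolation=cv2.INTER_CUBIC); cv2.imwrite("pics/crop1.png",a[:,:,::-1])
```

```text
side blue 2500 min [ 0.469 -0.195  0.055] max [ 0.62  -0.046  0.077] med [ 0.541 -0.138  0.067]
side rim/dome 2486 min [ 0.469 -0.195  0.055] max [ 0.62  -0.046  0.075] med [ 0.541 -0.138  0.067]
side knob 164 min [ 0.53  -0.142  0.084] max [ 0.558 -0.111  0.112] med [ 0.544 -0.132  0.106]
side yellow 188 min [0.469 0.296 0.114] max [0.492 0.322 0.196] med [0.48  0.304 0.167]
side turq 172 min [0.2   0.283 0.095] max [0.607 0.604 0.422] med [0.593 0.293 0.159]
side foot 384 min [ 0.2    0.301 -0.003] max [0.5  0.7  0.02] med [0.356 0.692 0.009]
side handle 151 min [ 0.47  -0.192  0.01 ] max [ 0.599 -0.027  0.053] med [ 0.495 -0.174  0.04 ]
scene blue 68 min [ 0.513 -0.202  0.059] max [ 0.609 -0.042  0.071] med [ 0.558 -0.153  0.063]
scene rim/dome 68 min [ 0.513 -0.202  0.059] max [ 0.609 -0.042  0.071] med [ 0.558 -0.153  0.063]
scene knob 7 min [ 0.54  -0.124  0.106] max [ 0.556 -0.11   0.109] med [ 0.549 -0.113  0.107]
scene yellow 251 min [0.463 0.294 0.113] max [0.487 0.322 0.197] med [0.474 0.305 0.16 ]
scene turq 235 min [0.202 0.284 0.085] max [0.606 0.603 0.401] med [0.589 0
[... 3915 characters left out ...]
   0  44  45   .
-0.30   .   .   .   .   .   1   0   0   1   0  22  22  22  22  23  23  22  22  22  22   .   .   0   0  45  45   .
-0.33   .   .   .   .   .   0   0   0   0   0  22  22  22  22  23  23  22  22  22  22   .   .   0   0  45  45   .
-0.36   .   .   .   .   .   0   0   0   0   1  22  22  22  22  23  23  22  22  22  22   .   .   0   0  45  45   .
-0.39   .   .   .   .   .   0   0   0   0   0  22  22  22  22  23  23  22  22  22  22   .   .   0   0  44  45   .
-0.42   .   .   .   .   .   0   0   0   0   0  22  22  22  22  23  23  23  22  22  22   .   .   0   0  45  45   .
-0.45   .   .   .   .   .   .   0   0   0   0  22  22  22  22  23  23  23  22  22  22   .   .   0   0  45  45   .
```

View pics/crop1.png

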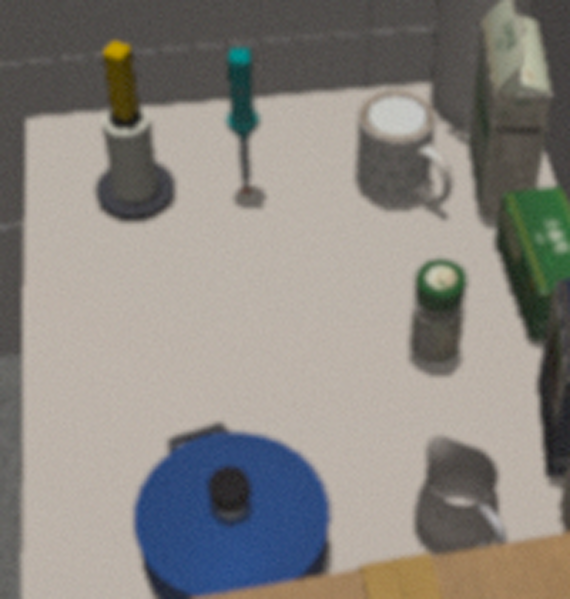

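The crop confirms it: the yellow probe (120,85) sits in the white stand, the turquoise one (240,90) stands free, and the black knob (230,490) is on the blue lid. A handle at (200,437) shows the casserole is yawed about 14°. The lid axis is at about (0.544,-0.127) with the knob top at 0.108, which matches the expected 52+56 mm. Moving over the lid now.

Call:
{"fn": "jog_arm", "kwargs": {"steps": [[-0.02,-0.02,0,0,0,0],[-0.06,-0.055,0,0,0,0],[-0.1,-0.094,0,0,0,0],[-0.14,-0.132,0,0,0,0],[-0.18,-0.17,0,0,0,0],[-0.22,-0.207,0,0,0,0],[-0.26,-0.245,0,0,0,0],[-0.3,-0.282,0,0,0,0]], "hand": 0, "newtons": 30}}

```text
time_s: 1.1
tool_pos: [0.395, 0.1864, 0.2303]
orientation: [0.184, 0.983, -0.0, -0.0]
ft_force: [0.8, 0.6, -0.3]
width: 1.001
finger_force: 0.0
```

Call:
{"fn": "jog_arm", "kwargs": {"steps": [[-0.04,-0.038,0,0,0,0],[-0.08,-0.075,0,0,0,0],[-0.12,-0.113,0,0,0,0],[-0.16,-0.15,0,0,0,0],[-0.2,-0.19,0,0,0,0],[-0.23,-0.22,0,0,0,0],[-0.25,-0.237,0,0,0,0],[-0.253,-0.238,0,0,0,0]]}}

```text
time_s: 2.1
tool_pos: [0.5445, -0.1266, 0.2295]
orientation: [0.185, 0.983, 0.0, -0.001]
ft_force: [-0.1, -0.0, -0.8]
width: 1.0
finger_force: 0.0
```

Run:
```python
from h import *
p,d,c,T=cap("wrist"); cv2.imwrite("pics/w1.png",p[:,:,::-1]); s=observe(); print(s["time_s"],s["tool_pos"],s["orientation"],s["q"].round(2))
W=cloud(d,c,T); W[d==0]=np.nan
hsv=cv2.cvtColor(p,cv2.COLOR_RGB2HSV).astype(int)
z=W[...,2]; r=np.hypot(W[...,0]-.544,W[...,1]+.127)
k=(z>.1)&(z<.115)&(r<.04)
print("knob top",k.sum(),W[k].mean(0),W[k].min(0),W[k].max(0))
m=(hsv[...,0]>105)&(hsv[...,0]<128)&(hsv[...,1]>150)&(r<.15)&(z>.05)&(z<.09)
print("lid",m.sum(),np.nanmin(W[m],0),np.nanmax(W[m],0))
print(np.array(c["T_tool_cam"]).round(3))
```

```text
2.15 [ 0.54453985 -0.12567736  0.22970179] [ 1.84447604e-01  9.82841949e-01  2.07115699e-04 -8.61452062e-04] [-0.29 -0.02  1.34  0.    1.82 -1.49]
knob top 985 [ 0.54142831 -0.12209594  0.1085693 ] [ 0.52585407 -0.13948528  0.10023977] [ 0.55859105 -0.1056449   0.11104227]
lid 9065 [ 0.46320789 -0.18559709  0.06088521] [ 0.62262204 -0.04346621  0.07549525]
[[-0.001  0.956  0.292  0.081]
 [ 1.     0.001 -0.001 -0.   ]
 [-0.001  0.292 -0.956 -0.155]
 [ 0.     0.     0.     1.   ]]
```

View pics/w1.png

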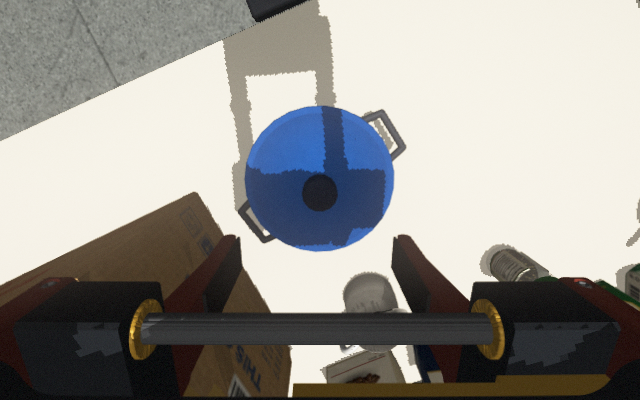

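The knob is at (320,193), at about (0.542,-0.123) in the world, so it is within 4 mm of the tool axis. The handles at (388,135) and (258,222) confirm the yaw of about 14°. Descending.

Call:
{"fn": "jog_arm", "kwargs": {"steps": [[0.002,0,0.02,0,0,0],[0.002,0,0.05,0,0,0],[0.002,0,0.08,0,0,0],[0.002,0,0.105,0,0,0],[0.002,0,0.125,0,0,0],[0.002,0,0.137,0,0,0],[0.002,0,0.142,0,0,0],[0.002,0,0.142,0,0,0]]}}

```text
time_s: 3.15
tool_pos: [0.5429, -0.1245, 0.089]
orientation: [0.184, 0.983, -0.0, 0.0]
ft_force: [0.1, 0.5, 0.8]
width: 1.002
finger_force: 0.0
```

Call:
{"fn": "jog_arm", "kwargs": {"steps": [[0,0,0,0,0,0],[0,0,0,0,0,0],[0,0,0,0,0,0],[0,0,0,0,0,0],[0,0,0,0,0,0],[0,0,0,0,0,0],[0,0,0,0,0,0],[0,0,0,0,0,0]], "hand": 1, "newtons": 30}}

```text
time_s: 4.15
tool_pos: [0.5427, -0.1243, 0.0886]
orientation: [0.184, 0.983, 0.0, 0.0]
ft_force: [1.4, 1.8, 0.0]
width: 0.384
finger_force: 30.0
```

Gripped at 33.8 mm, which matches the 34 mm knob. Lifting.

Call:
{"fn": "jog_arm", "kwargs": {"steps": [[0,0,-0.005,0,0,0],[0,0,-0.015,0,0,0],[0,0,-0.03,0,0,0],[0,0,-0.045,0,0,0],[0,0,-0.06,0,0,0],[0,0,-0.075,0,0,0],[0,0,-0.085,0,0,0],[0,0,-0.09,0,0,0]]}}

```text
time_s: 5.15
tool_pos: [0.5429, -0.1246, 0.1795]
orientation: [0.184, 0.983, -0.0, 0.0]
ft_force: [0.1, 0.8, -3.6]
width: 0.379
finger_force: 30.0
```

Run:
```python
from h import *
p,d,c,T=cap("side"); W=cloud(d,c,T)
hsv=cv2.cvtColor(p,cv2.COLOR_RGB2HSV).astype(int)
m=(hsv[...,0]>105)&(hsv[...,0]<128)&(hsv[...,1]>150)&(abs(W[...,0]-.544)<.12)&(abs(W[...,1]+.127)<.13)&(d>0)
print(m.sum(),np.percentile(W[m],[1,50,99],axis=0).round(3)); print(observe()["ft_force"])
```

```text
718 [[ 0.469 -0.197  0.149]
 [ 0.524 -0.153  0.155]
 [ 0.618 -0.087  0.163]]
[ 0.48491387  0.37215856 -2.58997023]
```

Call:
{"fn": "jog_arm", "kwargs": {"steps": [[0.005,0.01,0,0,0,0],[0.015,0.03,0,0,0,0],[0.032,0.062,0,0,0,0],[0.05,0.098,0,0,0,0],[0.07,0.137,0,0,0,0],[0.087,0.17,0,0,0,0],[0.098,0.192,0,0,0,0],[0.103,0.201,0,0,0,0]]}}

```text
time_s: 6.2
tool_pos: [0.5185, 0.1018, 0.1779]
orientation: [0.183, 0.983, -0.0, -0.001]
ft_force: [0.2, -0.9, -3.6]
width: 0.38
finger_force: 30.0
```

Call:
{"fn": "jog_arm", "kwargs": {"steps": [[0,0,0.01,0,0,0],[0,0,0.035,0,0,0],[0,0,0.065,0,0,0],[0,0,0.092,0,0,0],[0,0,0.115,0,0,0],[0,0,0.128,0,0,0],[0,0,0.135,0,0,0],[0,0,0.138,0,0,0]]}}

```text
time_s: 7.2
tool_pos: [0.5195, 0.0998, 0.0408]
orientation: [0.184, 0.983, 0.0, 0.0]
ft_force: [-0.5, -0.1, -3.8]
width: 0.38
finger_force: 30.0
```

Call:
{"fn": "jog_arm", "kwargs": {"steps": [[0,0,0.001,0,0,0],[0,0,0.002,0,0,0],[0,0,0.003,0,0,0],[0,0,0.004,0,0,0],[0,0,0.004,0,0,0],[0,0,0.004,0,0,0],[0,0,0.004,0,0,0],[0,0,0.004,0,0,0]]}}

```text
time_s: 8.2
tool_pos: [0.5193, 0.1001, 0.0366]
orientation: [0.184, 0.983, 0.0, -0.0]
ft_force: [0.4, 0.4, -3.9]
width: 0.379
finger_force: 30.0
```

Call:
{"fn": "jog_arm", "kwargs": {"steps": [[0,0,0.0005,0,0,0],[0,0,0.001,0,0,0],[0,0,0.0015,0,0,0],[0,0,0.002,0,0,0],[0,0,0.002,0,0,0],[0,0,0.002,0,0,0],[0,0,0.002,0,0,0],[0,0,0.002,0,0,0]]}}

```text
time_s: 9.2
tool_pos: [0.5193, 0.1001, 0.0366]
orientation: [0.184, 0.983, 0.0, 0.0]
ft_force: [-6.9, -0.6, 9.1]
width: 0.379
finger_force: 30.0
```

Contact made. Releasing and rising, then a look at the open casserole.

Call:
{"fn": "jog_arm", "kwargs": {"steps": [[0,0,-0.001,0,0,0],[0,0,-0.001,0,0,0],[0,0,-0.001,0,0,0],[0,0,-0.001,0,0,0],[0,0,-0.001,0,0,0],[0,0,-0.001,0,0,0],[0,0,-0.001,0,0,0],[0,0,-0.001,0,0,0]], "hand": 0}}

```text
time_s: 10.2
tool_pos: [0.5193, 0.1001, 0.0356]
orientation: [0.184, 0.983, 0.0, 0.0]
ft_force: [0.1, -0.1, 0.1]
width: 1.001
finger_force: 0.0
```

Call:
{"fn": "jog_arm", "kwargs": {"steps": [[0,0,-0.02,0,0,0],[0,0,-0.05,0,0,0],[0,0,-0.09,0,0,0],[0,0,-0.13,0,0,0],[0,0,-0.17,0,0,0],[0,0,-0.21,0,0,0],[0,0,-0.23,0,0,0],[0,0,-0.24,0,0,0]]}}

```text
time_s: 11.2
tool_pos: [0.5195, 0.1001, 0.2786]
orientation: [0.184, 0.983, 0.001, 0.002]
ft_force: [0.5, 0.2, 0.4]
width: 0.999
finger_force: 0.0
```

Run:
```python
from h import *
print(observe()["time_s"],observe()["tool_pos"],observe()["width"])
for n in("side","wrist"):
    p,d,c,T=cap(n); W=cloud(d,c,T); W[d==0]=np.nan
    hsv=cv2.cvtColor(p,cv2.COLOR_RGB2HSV).astype(int)
    H,S,X=[hsv[...,i] for i in range(3)]; v,u=np.mgrid[:400,:640]
    red=((H<8)|(H>172))&(S>120)&(X>50)&(abs(W[...,0]-.544)<.1)&(abs(W[...,1]+.127)<.1)
    if red.sum():
        px=[[u[red].mean(),v[red].mean()]]
        print(n,"red",red.sum(),px,np.median(W[red],0).round(4),"z=5mm:",onz(c,T,px,[.005]).round(4),W[red].min(0),W[red].max(0))
    b=(H>105)&(H<128)&(S>150)&(W[...,0]<.72)
    for t,m in(("lid",b&(W[...,1]>.0)&(W[...,1]<.22)),("pan",b&(W[...,1]<-.02)&(W[...,1]>-.25))):
        if m.sum(): print(n,t,m.sum(),np.percentile(W[m],[.5,50,99.5],axis=0).round(3).tolist())
    if n=="side": a=p[80:330,200:430]; cv2.imwrite("pics/s2.png",cv2.resize(a,(552,600),interpolation=2)[:,:,::-1])
```

```text
11.2 [0.51950309 0.10013591 0.27862971] 0.9993053733559935
side red 100 [[np.float64(290.15), np.float64(290.44)]] [ 0.5152 -0.1312  0.0046] z=5mm: [[ 0.5153 -0.1315  0.005 ]] [ 5.02396503e-01 -1.44374046e-01  2.99476142e-04] [ 0.52968892 -0.116534    0.00951396]
side lid 720 [[0.447, 0.026, 0.006], [0.484, 0.09, 0.014], [0.594, 0.168, 0.022]]
side pan 39 [[0.47, -0.183, 0.048], [0.527, -0.057, 0.056], [0.607, -0.048, 0.061]]
wrist red 272 [[np.float64(169.97794117647058), np.float64(218.46691176470588)]] [ 0.5137 -0.1296  0.0065] z=5mm: [[ 0.514  -0.1306  0.005 ]] [ 0.49987292 -0.14382921  0.00438631] [ 0.52807672 -0.11608358  0.00841822]
wrist lid 3763 [[0.443, 0.039, 0.01], [0.483, 0.12, 0.016], [0.596, 0.177, 0.385]]
wrist pan 761 [[0.484, -0.202, 0.007], [0.584, -0.174, 0.044], [0.609, -0.043, 0.06]]
```

View pics/s2.png

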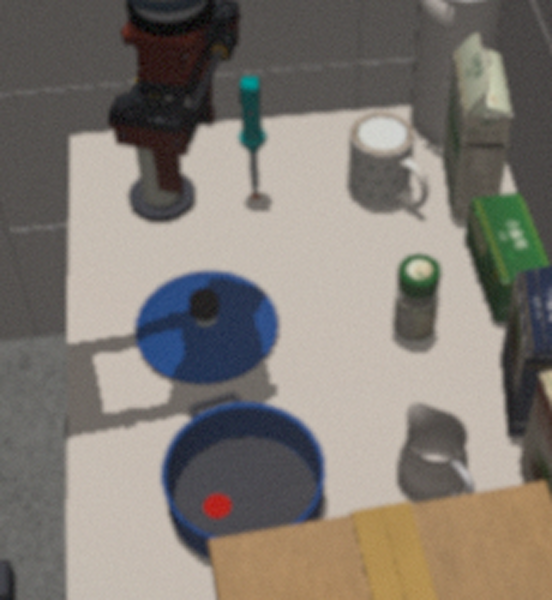

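The lid lies flat, its knob at (205,305) in the crop. The red spot at (218,506) is at about (0.5145,-0.131), 29 mm from the pan axis at yaw 194°, which agrees with the description. Going above the probe.

Call:
{"fn": "jog_arm", "kwargs": {"steps": [[0.01,0.015,-0.01,0,0,0],[0.03,0.045,-0.02,0,0,0],[0.05,0.08,-0.03,0,0,0],[0.07,0.11,-0.03,0,0,0],[0.09,0.14,-0.03,0,0,0],[0.105,0.165,-0.03,0,0,0],[0.112,0.177,-0.03,0,0,0],[0.113,0.179,-0.03,0,0,0]]}}

```text
time_s: 12.3
tool_pos: [0.4781, 0.3086, 0.3051]
orientation: [0.183, 0.983, -0.0, -0.0]
ft_force: [-0.6, 0.3, 0.6]
width: 1.001
finger_force: 0.0
```

Run:
```python
from h import *
s=observe();print(s["time_s"],s["tool_pos"],s["q"].round(2))
p,d,c,T=cap("wrist"); W=cloud(d,c,T); W[d==0]=np.nan
hsv=cv2.cvtColor(p,cv2.COLOR_RGB2HSV).astype(int); H,S,X=[hsv[...,i] for i in range(3)]
y=(H>18)&(H<34)&(S>150)&(X>60)&(np.hypot(W[...,0]-.478,W[...,1]-.308)<.05)
t=y&(W[...,2]>.188)&(W[...,2]<.203)
q=W[t]; print(y.sum(),t.sum(),np.median(q,0),q.min(0),q.max(0))
pts=(q[:,:2]*1e4).astype(np.float32); r=cv2.minAreaRect(pts); print(np.array(r[0])/1e4,np.array(r[1])/10,r[2])
v,u=np.nonzero(t); cx,cy=int(u.mean()),int(v.mean()); print(cx,cy)
a=p[max(0,cy-75):cy+75,max(0,cx-100):cx+100]; cv2.imwrite("pics/w3.png",cv2.resize(a,None,fx=4,fy=4,interpolation=2)[:,:,::-1])
```

```text
12.3 [0.47812451 0.30862219 0.30508701] [ 0.51  0.04  1.15 -0.    1.95 -0.69]
3065 512 [0.47682845 0.31475008 0.19598462] [0.46419645 0.30188188 0.18904045] [0.49030582 0.32780749 0.19803104]
[0.47739019 0.31467422] [20.85263062 21.13510132] 54.590087890625
322 197
```

View pics/w3.png

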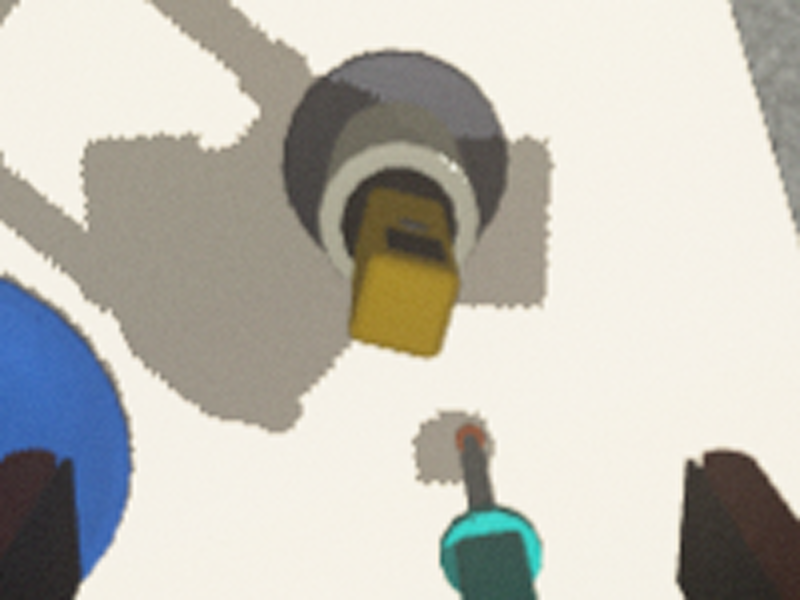

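The crop shows the yellow handle's top face centred at (405,303), with its edges turned about 14° to the tool. The turquoise tool is well aside at (490,550). I'll turn the tool +14°, lower it and re-measure from closer.

The manual's scale: turns go in shares of 360 degrees. Converting my numbers, 14 degrees is 0.0389.

Call:
{"fn": "jog_arm", "kwargs": {"steps": [[0,0,0.005,0,0,0.0083],[0,0,0.015,0,0,0.0194],[0,0,0.03,0,0,0.0306],[0,0,0.04,0,0,0.0389],[0,0,0.05,0,0,0.0389],[0,0,0.05,0,0,0.0389],[0,0,0.05,0,0,0.0389],[0,0,0.05,0,0,0.0389]]}}

```text
time_s: 13.35
tool_pos: [0.4788, 0.3079, 0.2563]
orientation: [0.302, 0.953, 0.0, 0.0]
ft_force: [0.1, -0.7, 0.2]
width: 0.999
finger_force: 0.0
```

Run:
```python
from h import *
s=observe();print(s["time_s"],s["tool_pos"],s["orientation"],s["q"].round(2))
Rm=R.from_quat(s["orientation"]).as_matrix(); print(Rm.round(3))
for n in("wrist","side","scene"):
    p,d,c,T=cap(n); W=cloud(d,c,T); W[d==0]=np.nan
    hsv=cv2.cvtColor(p,cv2.COLOR_RGB2HSV).astype(int); H,S,X=[hsv[...,i] for i in range(3)]
    y=(H>18)&(H<34)&(S>150)&(X>60)&(np.hypot(W[...,0]-.478,W[...,1]-.31)<.05)
    t=y&(W[...,2]>.188)&(W[...,2]<.203)
    v,u=np.nonzero(t); 
    if len(u)<5: print(n,"none");continue
    q=W[t]; px=np.c_[u,v].astype(np.float32); r=cv2.minAreaRect(px)
    g=onz(c,T,px,np.full(len(px),.195))[:,:2]; rr=cv2.minAreaRect((g*1e4).astype(np.float32))
    print(n,t.sum(),"median z",np.median(q[:,2]).round(4),"px",r[0],"world",np.array(rr[0])/1e4,np.array(rr[1])/10,rr[2])
    yy=W[y]; print("  faces",np.percentile(yy,[1,99],axis=0).round(4).tolist())
    # foot
    f=(np.hypot(W[...,0]-.477,W[...,1]-.311)<.06)&(W[...,2]>.006)&(W[...,2]<.015)&(X<110); 
    if f.sum()>20: print("  foot",f.sum(),np.percentile(W[f],[1,99],axis=0).round(4).tolist())
```

```text
13.35 [0.47880617 0.30785123 0.25632032] [3.02182750e-01 9.53249865e-01 3.79931839e-04 3.69372259e-04] [ 0.51  0.01  1.27 -0.    1.86 -0.45]
[[-0.817  0.576  0.001]
 [ 0.576  0.817  0.001]
 [-0.     0.001 -1.   ]]
wrist 758 median z 0.1959 px (323.0, 212.0) world [0.47691914 0.31524956] [20.86138611 22.08532715] 54.39363098144531
  faces [[0.4369, 0.2825, 0.1433], [0.4907, 0.3594, 0.3596]]
  foot 722 [[0.4381, 0.2752, 0.0078], [0.5132, 0.351, 0.0131]]
side 46 median z 0.1927 px (261.0, 113.0) world [0.48065757 0.30559131] [22.38628693 23.85533447] 56.09291458129883
  faces [[0.4689, 0.2968, 0.1156], [0.4912, 0.32, 0.1953]]
  foot 234 [[0.4412, 0.2715, 0.0061], [0.5213, 0.3377, 0.0145]]
scene 37 median z 0.1931 px (235.0, 142.5) world [0.47523081 0.30315947] [37.65184021 21.45872345] 63.9085693359375
  faces [[0.4642, 0.2911, 0.1161], [0.52, 0.3279, 0.3559]]
  foot 177 [[0.4382, 0.2702, 0.0062], [0.5147, 0.3433, 0.0128]]
```

Call:
{"fn": "jog_arm", "kwargs": {"steps": [[0.002,0.002,0.01,0,0,0],[0.004,0.0035,0.03,0,0,0],[0.0045,0.0035,0.05,0,0,0],[0.0045,0.0035,0.07,0,0,0],[0.0045,0.0035,0.085,0,0,0],[0.0045,0.0035,0.097,0,0,0],[0.0045,0.0035,0.102,0,0,0],[0.0045,0.0035,0.102,0,0,0]]}}

```text
time_s: 14.5
tool_pos: [0.477, 0.3133, 0.1536]
orientation: [0.302, 0.953, 0.0, -0.0]
ft_force: [1.1, 0.3, 0.1]
width: 1.001
finger_force: 0.0
```

Call:
{"fn": "jog_arm", "kwargs": {"steps": [[0,0,0,0,0,0],[0,0,0,0,0,0],[0,0,0,0,0,0],[0,0,0,0,0,0],[0,0,0,0,0,0],[0,0,0,0,0,0],[0,0,0,0,0,0],[0,0,0,0,0,0]], "hand": 1, "newtons": 35}}

```text
time_s: 15.5
tool_pos: [0.4771, 0.3136, 0.1536]
orientation: [0.302, 0.953, 0.0, 0.0]
ft_force: [1.6, 1.1, -0.8]
width: 0.252
finger_force: 35.0
```

Gripped at 22.2 mm, which matches the handle. Drawing it straight up.

Call:
{"fn": "jog_arm", "kwargs": {"steps": [[0,0,-0.005,0,0,0],[0,0,-0.018,0,0,0],[0,0,-0.036,0,0,0],[0,0,-0.056,0,0,0],[0,0,-0.078,0,0,0],[0,0,-0.1,0,0,0],[0,0,-0.12,0,0,0],[0,0,-0.135,0,0,0]]}}

```text
time_s: 16.5
tool_pos: [0.4771, 0.3133, 0.2912]
orientation: [0.302, 0.953, 0.001, 0.001]
ft_force: [0.8, 0.1, -2.3]
width: 0.25
finger_force: 35.0
```

Run:
```python
from h import *
s=observe(); print(s["time_s"],s["tool_pos"],s["ft_force"],s["width"])
p,d,c,T=cap("scene"); W=cloud(d,c,T); W[d==0]=np.nan
b=p[60:260,160:400]; cv2.imwrite("pics/s4.png",cv2.resize(b,(720,600),interpolation=2)[:,:,::-1])
```

```text
16.5 [0.47705288 0.31327944 0.29115937] [ 0.84780477  0.05728518 -2.25215944] 0.2501651078311905
```

View pics/s4.png

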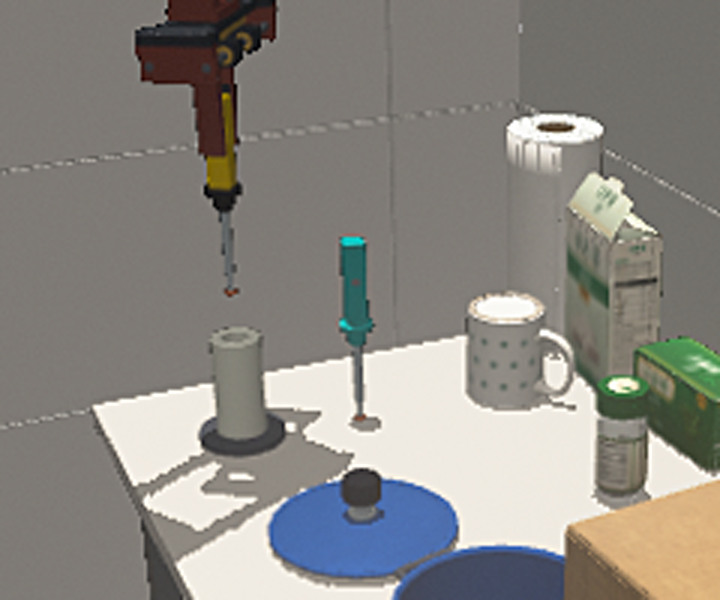

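The probe is out and upright, its tip at (231,292), the stand undisturbed and the lid flat. Carrying it over the spot.

Call:
{"fn": "jog_arm", "kwargs": {"steps": [[-0.005,-0.006,0,0,0,0],[-0.018,-0.022,0,0,0,0],[-0.038,-0.046,0,0,0,0],[-0.062,-0.074,0,0,0,0],[-0.088,-0.105,0,0,0,0],[-0.114,-0.136,0,0,0,0],[-0.14,-0.167,0,0,0,0],[-0.166,-0.198,0,0,0,0]]}}

```text
time_s: 17.55
tool_pos: [0.4977, 0.0533, 0.2877]
orientation: [0.303, 0.953, -0.0, -0.001]
ft_force: [1.4, -0.1, -2.3]
width: 0.248
finger_force: 35.0
```

Call:
{"fn": "jog_arm", "kwargs": {"steps": [[-0.026,-0.031,0,0,0,0],[-0.05,-0.06,0,0,0,0],[-0.075,-0.089,0,0,0,0],[-0.095,-0.113,0,0,0,0],[-0.11,-0.131,0,0,0,0],[-0.118,-0.141,0,0,0,0],[-0.12,-0.143,0,0,0,0],[-0.12,-0.143,0,0,0,0]]}}

```text
time_s: 18.55
tool_pos: [0.514, -0.1299, 0.2885]
orientation: [0.302, 0.953, 0.0, -0.0]
ft_force: [0.6, -0.1, -1.3]
width: 0.252
finger_force: 35.0
```

Run:
```python
from h import *
s=observe(); print(s["time_s"],s["tool_pos"],s["orientation"],s["ft_force"],s["width"])
for n in ("wrist","side"):
    p,d,c,T=cap(n); np.savez(n+"5.npz",p=p,d=d,T=T); W=cloud(d,c,T); W[d==0]=np.nan
    hsv=cv2.cvtColor(p,cv2.COLOR_RGB2HSV).astype(int); H,S,X=[hsv[...,i] for i in range(3)]
    red=((H<8)|(H>172))&(S>150)&(X>50)&(abs(W[...,0]-.515)<.05)&(abs(W[...,1]+.13)<.05)&(W[...,2]<.03)
    v,u=np.nonzero(red); print(n,len(u), u.mean() if len(u) else 0, v.mean() if len(u) else 0)
    if len(u): print(W[red].min(0),W[red].max(0),W[red].mean(0))
    cv2.imwrite(f"pics/{n}5.png",p[:,:,::-1])
w=cv2.imread("pics/wrist5.png")[100:400,120:520]; q=cv2.imread("pics/side5.png")[200:320,220:380]
cv2.imwrite("pics/w5.png",np.hstack([w,cv2.resize(q,(400,300),interpolation=2)]))
```

```text
18.55 [ 0.51401047 -0.12989467  0.2885271 ] [ 3.02169139e-01  9.53254304e-01  1.27260381e-04 -1.62317805e-04] [ 0.60610845 -0.10614653 -1.29815809] 0.2515006559108371
wrist 286 316.15034965034965 166.006993006993
[ 0.50031598 -0.14331731  0.00412631] [ 0.52747907 -0.11646297  0.00945513] [ 0.51398606 -0.12986222  0.0068218 ]
side 74 290.06756756756755 290.5405405405405
[ 0.50273408 -0.14433077 -0.00211756] [ 0.52731598 -0.11866034  0.00923026] [ 0.51511581 -0.13138324  0.00436156]
```

View pics/w5.png

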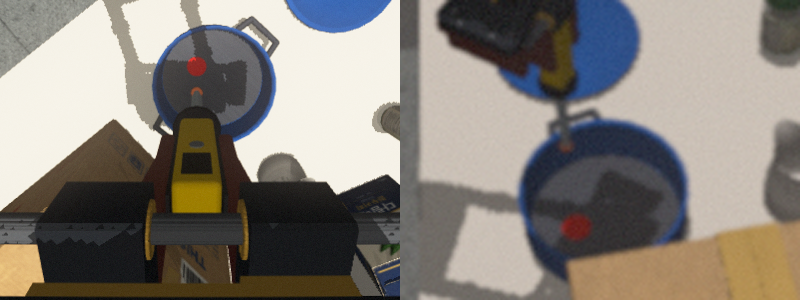

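The wrist view shows the copper tip at (316,192) and the spot at (316,166). The side view shows the tip at (566,148) in the right half, with nothing in its way. Next I'll find the tip's position.

Run:
```python
from h import *
s=observe(); R0=R.from_quat(s["orientation"]).as_matrix()
z=s["tool_pos"][2]-.1436
for n,tp,sp in(("wrist",(316,190.5),(316.1,166)),("side",(220+166/2.5,200+148/2.5),(290.1,290.5))):
    c=eyes.camera_params(n); T=np.load(n+"5.npz")["T"]
    t=onz(c,T,[tp],[z+.003])[0]; q=onz(c,T,[sp],[.005])[0]; print(n,"tip",t.round(4),"spot",q.round(4),"move tool axes",(R0.T@(q-t)).round(4))
```

```text
wrist tip [ 0.5127 -0.1293  0.1481] spot [ 0.5142 -0.1301  0.005 ] move tool axes [-0.0017  0.0002  0.1431]
side tip [ 0.516  -0.1353  0.1481] spot [ 0.5152 -0.1317  0.005 ] move tool axes [0.0028 0.0025 0.1431]
```

The tip is within about 3 mm of the line above the spot. Descending, slowly at the end.

Call:
{"fn": "jog_arm", "kwargs": {"steps": [[0,0,0.01,0,0,0],[0,0,0.03,0,0,0],[0,0,0.055,0,0,0],[0,0,0.08,0,0,0],[0,0,0.102,0,0,0],[0,0,0.118,0,0,0],[0,0,0.127,0,0,0],[0,0,0.13,0,0,0]]}}

```text
time_s: 19.65
tool_pos: [0.5142, -0.1301, 0.1583]
orientation: [0.302, 0.953, 0.0, -0.0]
ft_force: [-0.3, 0.4, -1.0]
width: 0.251
finger_force: 35.0
```

Call:
{"fn": "jog_arm", "kwargs": {"steps": [[0,0,0.002,0,0,0],[0,0,0.004,0,0,0],[0,0,0.006,0,0,0],[0,0,0.008,0,0,0],[0,0,0.01,0,0,0],[0,0,0.012,0,0,0],[0,0,0.013,0,0,0],[0,0,0.013,0,0,0]]}}

```text
time_s: 20.65
tool_pos: [0.5142, -0.1302, 0.1459]
orientation: [0.302, 0.953, -0.0, 0.0]
ft_force: [-0.6, 0.2, 1.6]
width: 0.248
finger_force: 35.0
```

Call:
{"fn": "jog_arm", "kwargs": {"steps": [[0,0,0.001,0,0,0],[0,0,0.002,0,0,0],[0,0,0.003,0,0,0],[0,0,0.004,0,0,0],[0,0,0.005,0,0,0],[0,0,0.005,0,0,0],[0,0,0.005,0,0,0],[0,0,0.005,0,0,0]]}}

```text
time_s: 21.65
tool_pos: [0.5142, -0.1302, 0.1407]
orientation: [0.302, 0.953, -0.0, 0.0]
ft_force: [-0.8, 0.6, 2.4]
width: 0.247
finger_force: 35.0
```

Run:
```python
from h import *
f=[]
for i in range(6):
    p,d,c,T=cap("wrist" if i%2 else "side"); f.append(observe()["ft_force"])
    if i==4: a=p[190:320,220:380]
    if i==5: b=p[100:400,120:520]
s=observe(); print(s["time_s"],s["tool_pos"],s["width"],s["finger_force"],np.mean(f,0))
cv2.imwrite("pics/f6.png",np.hstack([b,cv2.resize(a,(369,300),interpolation=2)])[:,:,::-1])
```

```text
21.95 [ 0.5142376  -0.13021967  0.14065733] 0.25231249080105156 34.9990314245224 [-0.53732827 -0.29622464  3.13258997]
```

View pics/f6.png

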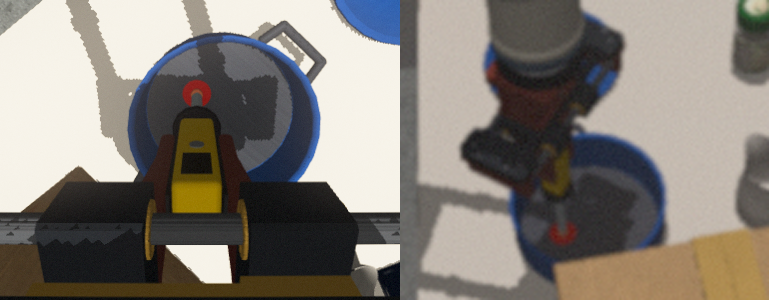

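The tip is on the red spot, at (197,95) in the wrist view and (564,232) in the side view. The net push is about 4.5 N, so the tip is about half in. Handing in.

```bash
python3 -c "
from rig import job; print(job.job_done())"
```

```text
the job is handed in; nothing more can be done
None
```

The job is handed in, with no verdict returned: the lid lies flat on the table clear of the casserole, and the yellow thermometer is held upright on the red spot at about 4.5 N, roughly half pushed in, at about 22 s of the 66 s allowed.

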